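# Find the heavy side of an eccentric flywheel and hold it down for trimming

## Task

The grey flywheel with six posts on the balancing stand has a lead weight cast inside that cannot be seen, and its stiff bearing lets it rest at any angle. Turn the wheel by hand to feel which side is heavy (the effort changes with the angle), then bring the heavy side straight down and finish while still gripping the wheel, motionless, so that a trim screw can be fitted on the light side. Leave the other things on the desk where they are.

Things in the scene. Friction and masses are not known exactly. Their poses are not given: they have to be found in the camera images.
- stand: Balancing stand, fixed to the desk: light wooden base 150 (its x) x 120 (y) x 16 mm with one aluminium pillar (20 x 50 mm, top 133 mm above the desk) on the far side of the wheel. Origin: centre of the base's underside. Its x runs along the axle, from the wheel's front to the pillar, at most 30 degrees off the robot's x; z up. Nothing stands in front of the wheel.
- axle (a point): Centre of the flywheel disc, on the level axle 115 mm above the desk; axes as the stand's: x along the axle, z up. It stays put as the wheel turns.
- flywheel: Grey disc, 150 mm across, 26 mm thick, on a level axle. Six round posts (14 mm thick, level, 32 mm long) stand out of its front (-x) face, 56 mm from the axle, 60 degrees apart; origin at the disc's centre, x along the axle, one post on its +z. A hidden 0.42 to 0.58 kg weight lies 45 mm off the axle at an angle that differs each time. Dry friction 0.29 N m: stays where left; turns endlessly.
- tape_a: Bystander: roll of blue tape, 84 mm across, 20 mm high; origin under its centre.
- tape_b: Bystander: roll of black tape, 72 mm across, 19 mm high; origin under its centre.
- breadboard: Bystander: white circuit board block, 55 x 165 x 9 mm; origin under its centre.
- battery: Bystander: small red battery, 26 x 48 x 17 mm; origin under its centre.
- pot: Bystander: white plastic pot, open,, 48 mm across, 30 mm high; origin under its centre.
- driver: Bystander: screwdriver lying down.
- offcut: Bystander: wood offcut, 60 x 150 x 30 mm; origin under its centre.
- washers: Bystander: shallow steel tray, 80 x 110 x 25 mm; origin under its centre.
Mind the look-alikes: they are no part of the job. What is shaped like the stand but blue is not meant.

How it is judged (in metres and radians):
On the way:
1. the wheel is being turned in the robot's fingers (contact force between the fingers and flywheel above 1 N and angular speed of flywheel above 0.08 rad/s), for 0.1 s.
At the end, for the whole second after the job is handed in: The hidden weight's centre lies within 20 degrees of straight below the axle, the wheel is motionless (under 0.05 rad/s) and the fingers grip it with more than 4 N. Every loose bystander is within 30 mm of where it started (z of slug in the frame of axle below -0.0423 m and contact force between the fingers and flywheel above 4 N and angular speed of flywheel below 0.05 rad/s and distance of each of tape_a, tape_b, breadboard, battery, pot, driver, offcut, washers from where it was at the start of the episode below 0.03 m); the arm keeps its last pose, push and grip.
It fails at once if a loose thing on the desk is shifted more than 30 mm (distance of any of tape_a, tape_b, breadboard, battery, pot, driver, offcut, washers from where it was at the start of the episode above 0.03 m).
It also fails if it takes over 72 s, if anything falls off the work surface, if the arm or the gripper's body presses on something with over 40 N, if the wrist force passes 120 N, or if a joint passes its speed limit or range.

## Robot

A 7-joint arm with a two-finger parallel gripper is mounted at the origin on the work surface. World frame = base frame: x ahead of the robot, y to its left, z up, the work surface at z = 0. Lengths are in m, angles in degrees, forces in N, time in s.
With the tool pointing down it reaches from about 0.35 to 0.9 m from the base axis. Payload 19.9 kg.
Tool frame: the origin (TCP) lies on the centre line of the jaws, within the pads' length; the fingertips stand 17 mm ahead of it and the grasp point (between the pads) lies 2 mm behind it; z points along the fingers, y is the line along which they close (so a half turn about z gives the same grasp; the last joint's range is limited). The gripper opens to 94 mm and grips with 3 to 60 N. Pads are 16 mm wide; open, the fingers measure 119 mm over their backs; the gripper's body (75 mm by 177 mm) begins 78 mm behind the grasp point.
Start: joints at [61.45, 23.915, -0.59, 92.452, 0.269, 63.638, -3.037], TCP at [0.276, -0.561, 0.222] pointing down, gripper open.
Joint ranges: [-161.28, 161.28], [-22.2, 115.67], [-73.04, 71.86], [3.21, 147.25], [-68.34, 248.33], [10.77, 114.83], [-161.83, 161.83]. Speed limits (degrees/s): [108.29, 108.29, 136.94, 136.94, 172.46, 172.46, 172.46].

## Interface

Orientations are given as a 3x3 rotation matrix whose columns are the frame's x, y, z axes.
In Python, from workcell import ctrl, eyes gives the robot as it stands. The module is installed in compiled form; this text tells all that it offers.
- The arm moves only by the tool arm_command, never from a script. Its argument "motion" is a list that holds one entry, the list of rows, each a list of 7 numbers: the shift along the world's x, y, z in units of 0.5 m (1.0 is 0.5 m), then the turn, a rotation vector about the world's x, y, z in units of 60 degrees (1.0 is 60 degrees), then the gripper's target within -1 to 1 (shut at 1, half-way at 0, fully open at -1). In form: [[[tx, ty, tz, ax, ay, az, jaw], ...]]. A call has 1 to 20 rows; each row is the pose to reach, as a shift and turn from the pose commanded when the call began; what a row does not reach only later rows make up. A row lasts 1/8 s, in which the tool goes at most 62.5 mm and 10.7 degrees, less where a joint would pass 70% of its speed; a pose out of reach is approached as far as the arm can. A call with a number of a shift or a turn outside -1 to 1 is refused whole. A call with a gripper value outside its range is refused whole. The fingers move at their own pace and stop on an object; "newtons" is the grip in N (left out, the last holds). Time passes only in rows, so rows that repeat a pose let the fingers close. It gives the time, the measured TCP pose, the force, the opening and the grip force at its end, in the units of the state.
- ctrl.read_state(): the state, without advancing time (a new reading comes with each control period).
- eyes.camera(name): name is "side" or "top"; returns the picture (420x560x3 uint8, red, green, blue); there is no depth.
- eyes.get_calibration(name): a dict with "fx", "fy", "cx", "cy" (pixels), "cam_to_world" (4x4, takes a point from camera to world coordinates). Camera axes: x right, y up, looking along -z (the intrinsics and any distortion apply to the point x, -y, -z); pixel columns grow to the right and rows downward; lengths in m; the calibration is good to about 2 mm. A picture is of the moment at which its call begins. get_calibration takes no time and is no camera call.
- ctrl.sign_off(): hands the job in; it is judged then, once.
The state is a dict: "time": time; "joint_positions": joint angles; "joint_vel": joint speeds; "joint_efforts": joint torques, N m; "ee_pos": TCP position; "tcp_rot": TCP orientation; "ft_force": force on the tool from outside, world axes, zero at the start; "moment": the same for the moment, N m; "width": finger opening in m; "gripper_force": force on a finger pad.
Only numpy, scipy, OpenCV 4.12 (cv2) and the standard library are available. Lean on these libraries where they do the work, as an engineer would, in place of code of your own. Each camera call takes 0.05 s, during which the arm holds its last target. There are 200 camera calls.

## Working session

There is one attempt and no reset: what is moved stays moved. The work goes in short steps, Python scripts to look and compute and a tool call to move; the robot and the scene stay as the last step left them, time stands still between calls to the robot, and variables do not carry over. Pictures are saved under pics/ and viewed, at most 10 in all, crops included, and the job is handed in when it is done.

Besides the shell and the picture viewer there is one more tool, called after ">>>" by a JSON object that holds its "method" and its "body", one argument or row to a line. arm_command: Moves the arm, as the interface text tells. Shifts and turns lie within -1 to 1; 1 stands for 0.5 m of shift or 60 degrees of turn. Its arguments: {"type":"object","properties":{"motion":{"type":"array","items":{"type":"array","items":{"type":"array","items":{"type":"number","minimum":-1,"maximum":1}}}},"newtons":{"type":"number"}},"required":["motion"]}

```bash
mkdir -p pics
python3 - <<'E'
from workcell import ctrl, eyes
import cv2,numpy as np
np.set_printoptions(precision=4,suppress=True)
for n in("side","top"):
    im=eyes.camera(n);cv2.imwrite(f"pics/{n}0.png",im[:,:,::-1])
    print(n,eyes.get_calibration(n))
s=ctrl.read_state();print(s)
E
```

```text
side {'fx': 391.6343620614486, 'fy': 391.6343620614486, 'cx': 276.91199943736893, 'cy': 207.93040274911746, 'cam_to_world': array([[-0.9885,  0.0849, -0.1255,  0.3214],
       [-0.1503, -0.6526,  0.7427,  0.9044],
       [-0.0189,  0.753 ,  0.6578,  0.8606],
       [ 0.    ,  0.    ,  0.    ,  1.    ]])}
top {'fx': 388.89576522782204, 'fy': 388.89576522782204, 'cx': 280.455818396073, 'cy': 217.2638209569182, 'cam_to_world': array([[ 0.0066,  0.9947, -0.1027,  0.3821],
       [-0.9999,  0.0056, -0.0106,  0.0444],
       [-0.01  ,  0.1028,  0.9947,  0.9597],
       [ 0.    ,  0.    ,  0.    ,  1.    ]])}
{'time': 0.1, 'joint_positions': array([61.4478, 23.9449, -0.5927, 92.4818,  0.269 , 63.6386, -3.0378]), 'joint_vel': array([ 0.0288, -0.0737,  0.035 , -0.1208,  0.0779, -0.0454, -0.0227]), 'joint_efforts': array([  0.0029, -85.2565,   0.6404, -42.6688,  -0.0491,   0.0164,
        -0.    ]), 'ee_pos': array([ 0.2756, -0.5606,  0.2219]), 'tcp_rot': array([[ 0.8974,  0.4411, -0.0005],
       [ 0.4411, -0.8974,  0.001 ],
       [-0.0001, -0.0011, -1.    ]]), 'ft_force': array([-0.6099, -0.3024,  0.1448]), 'moment': array([-0.0116, -0.0735,  0.0275]), 'gripper_force': 0.0, 'width': 0.09412289116171689}
```

View pics/side0.png

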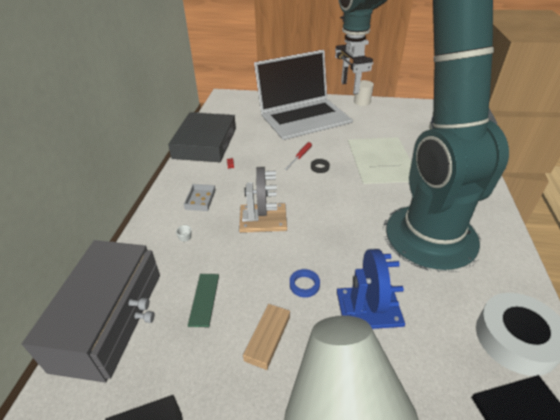

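View pics/top0.png

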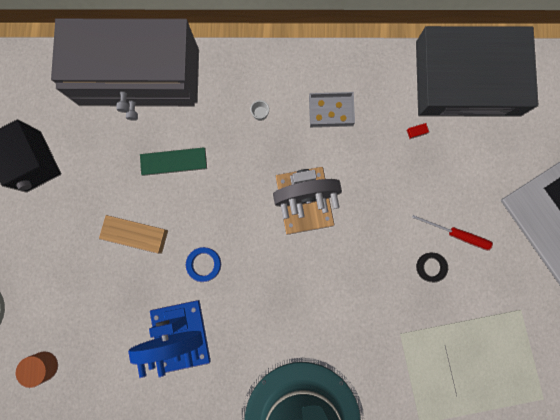

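The side view shows the grey wheel at about (263,192) on its wooden base at (263,217). In the top view the base is at (304,200) and the posts point down towards the robot at about (285–337, 210). The blue stand is a decoy. Next I'll measure the base and the post tips.

```bash
cat > h.py <<'E'
import cv2,numpy as np
from workcell import ctrl, eyes
np.set_printoptions(precision=4,suppress=True)
def ray(n,px):
    c=eyes.get_calibration(n);T=np.array(c["cam_to_world"])
    d=np.array([(px[0]-c["cx"])/c["fx"],-(px[1]-c["cy"])/c["fy"],-1])
    return T[:3,3],T[:3,:3]@d
def onplane(n,px,p0,nn):
    o,d=ray(n,px);return o+d*(np.dot(np.array(p0)-o,nn)/np.dot(d,nn))
def proj(n,P):
    c=eyes.get_calibration(n);T=np.array(c["cam_to_world"])
    q=T[:3,:3].T@(np.array(P)-T[:3,3]);return np.array([c["cx"]-c["fx"]*q[0]/q[2],c["cy"]+c["fy"]*q[1]/q[2]])
E
python3 - <<'E'
from h import *
im=cv2.imread("pics/top0.png");hsv=cv2.cvtColor(im,cv2.COLOR_BGR2HSV)
m=cv2.inRange(hsv,(8,70,90),(25,255,255));k=np.zeros_like(m);k[150:250,255:355]=m[150:250,255:355]
pts=cv2.findNonZero(k);hull=cv2.convexHull(pts);r=cv2.minAreaRect(hull);b=cv2.boxPoints(r)
print(r)
W=np.array([onplane("top",p,(0,0,.016),(0,0,1)) for p in b]);print(b,W)
print([np.linalg.norm(W[i]-W[i-1]) for i in range(4)],W.mean(0))
for n,(x,y) in(("top",(260,155)),("side",(225,150))):
    im=cv2.imread(f"pics/{n}0.png")[y:y+95,x:x+95]
    cv2.imwrite(f"pics/{n}z.png",cv2.resize(im,(570,570),interpolation=cv2.INTER_CUBIC))
E
```

```text
((304.33892822265625, 199.91123962402344), (60.249454498291016, 48.732696533203125), 79.5625228881836)
[[274.9183 174.6992]
 [322.8446 165.8707]
 [333.7596 225.1232]
 [285.8332 233.9518]] [[ 0.5851  0.0689  0.016 ]
 [ 0.6078 -0.0494  0.016 ]
 [ 0.4611 -0.0752  0.016 ]
 [ 0.4389  0.0412  0.016 ]]
[np.float64(0.14879543005537701), np.float64(0.12041361506830066), np.float64(0.14897644131990362), np.float64(0.11849065990983064)] [ 0.5232 -0.0037  0.016 ]
```

View pics/topz.png

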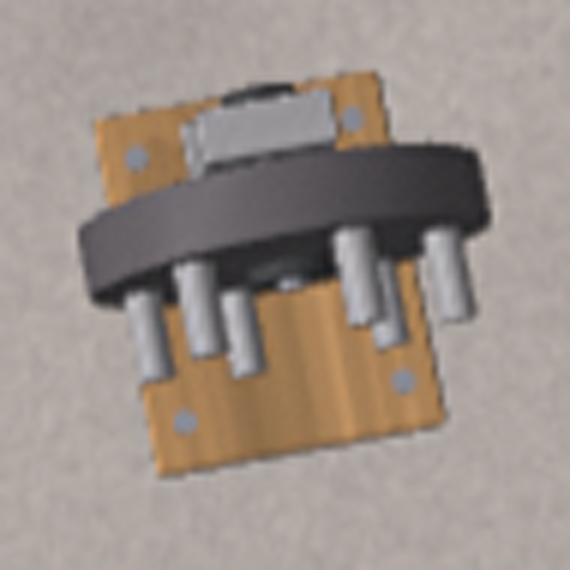

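View pics/sidez.png

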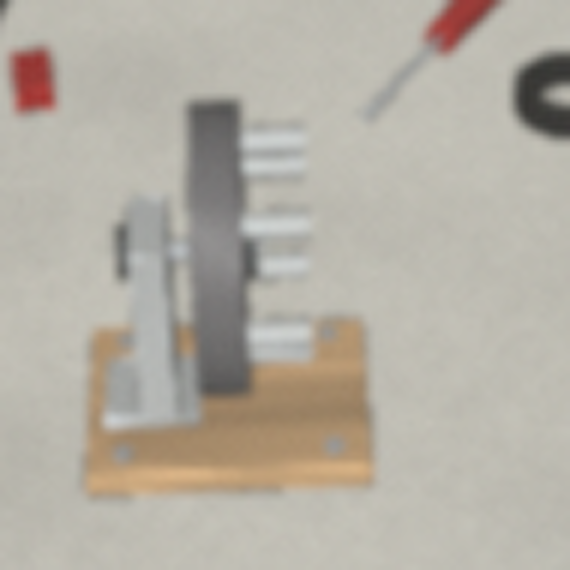

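The top crop shows six post tips at about (152,374), (207,350), (248,370), (364,318), (390,343) and (458,314). They form two upper, two middle and two lower posts, so the phase is near 30°. I'll fit the axle offset and phase next.

Run:
```python
from h import *
from scipy.optimize import least_squares
tips=np.array([(207,350),(364,318),(458,314),(390,343),(248,370),(152,374)])/6.+[260,155]
yaw=np.arctan2(.1466+.0,1);X=np.array([.0,0,0])
b=np.array([[.5851,.0689],[.6078,-.0494],[.4611,-.0752],[.4389,.0412]])
v=(b[0]-b[3])+(b[1]-b[2]);yaw=np.arctan2(v[1],v[0]);print("yaw",np.degrees(yaw))
ex=np.array([np.cos(yaw),np.sin(yaw),0]);ey=np.array([-ex[1],ex[0],0]);ez=np.array([0,0,1.])
# angle measured from up towards +y ; order: upper left(30),upper right(-30),mid right(-90),low right(-150),low left(150),mid left(90)
ang=np.radians([30,-30,-90,-150,150,90])
def pts(p,x=-.045): 
    A=np.array([.5232,-.0037,.115])+p[0]*ex+p[2]*ey
    return A,[A+x*ex+.056*(np.sin(t)*ey+np.cos(t)*ez) for t in ang+p[1]]
f=lambda p:np.ravel([proj("top",q) for q in pts(p)[1]]-tips)
r=least_squares(f,[0,0,0]);print(r.x,np.degrees(r.x[1]),np.sqrt(np.mean(r.fun**2)));A,P=pts(r.x);print("axle",A);print(np.array(P))
print("side crop px",[(proj("side",q)-[225,150])*6 for q in P])
```

```text
yaw 10.351317846927763
[ 0.001   0.1941 -0.0005] 11.118561100969625 0.2218963487330133
axle [ 0.5243 -0.004   0.115 ]
[[ 0.4734  0.0241  0.1572]
 [ 0.4833 -0.0299  0.168 ]
 [ 0.4899 -0.0661  0.1258]
 [ 0.4867 -0.0483  0.0728]
 [ 0.4768  0.0057  0.062 ]
 [ 0.4702  0.042   0.1042]]
side crop px [array([301.8607, 228.2416]), array([298.4518, 142.8659]), array([298.4709, 166.6412]), array([301.5948, 267.3824]), array([304.8769, 350.8779]), array([305.1648, 335.6715])]
```

The fit is good: 0.2 px RMS, and it agrees with the side view. I'll take the arm up and over to the front of the wheel, clear of everything.

>>> {"method": "arm_command", "body": {
  "motion": [
    [[0,0,0.2,0,0,0,-1],[0.0,0.12,0.4,0,0,0.2,-1],[0.05,0.24,0.4,0,0,0.4,-1],[0.1,0.36,0.4,0,0,0.6,0.3],[0.15,0.5,0.4,0,0,0.8,0.4],[0.2,0.65,0.4,0,0,1,0.4],[0.2,0.8,0.4,0,0,1,0.4],[0.2,0.9,0.4,0,0,1,0.4],[0.2,1.0,0.4,0,0,1,0.4],[0.2,1.0,0.4,0,0,1,0.4],[0.2,1.0,0.4,0,0,1,0.4],[0.2,1.0,0.4,0,0,1,0.4]]
  ],
  "newtons": 20
}}

```text
time: 1.6
ee_pos: [0.3756, -0.061, 0.4224]
tcp_rot: [[0.066, 0.998, -0.0], [0.998, -0.066, -0.0], [-0.0, -0.0, -1.0]]
ft_force: [-0.8, -0.5, 0.4]
width: 0.0281
gripper_force: 0.0
```

```bash
python3 -c "
from h import *
print(ctrl.read_state())"
```

```text
{'time': 1.6, 'joint_positions': array([ 41.206 , -10.6216, -30.4233, 104.6703,  -5.357 ,  84.5412,
         7.9269]), 'joint_vel': array([ 0.8683,  0.876 ,  1.7032, -0.1548,  0.2693,  0.0029,  0.679 ]), 'joint_efforts': array([ -2.091 , -25.0263,   1.5756, -47.2497,  -0.3359,   0.0813,
        -0.4047]), 'ee_pos': array([ 0.3756, -0.061 ,  0.4224]), 'tcp_rot': array([[ 0.0662,  0.9978, -0.0001],
       [ 0.9978, -0.0662, -0.0004],
       [-0.0004, -0.0001, -1.    ]]), 'ft_force': array([-0.783 , -0.5172,  0.4385]), 'moment': array([-0.0412, -0.0489,  0.01  ]), 'gripper_force': 0.0, 'width': 0.028122848631282678}
```

```bash
cat > kin.py <<'E'
from h import *
from scipy.spatial.transform import Rotation as R
from itertools import product
from scipy.optimize import least_squares
S=[([61.4478,23.9449,-.5927,92.4818,.269,63.6386,-3.0378],[.2756,-.5606,.2219],[[.8974,.4411,-.0005],[.4411,-.8974,.001],[-.0001,-.0011,-1]]),
([41.206,-10.6216,-30.4233,104.6703,-5.357,84.5412,7.9269],[.3756,-.061,.4224],[[.0662,.9978,-.0001],[.9978,-.0662,-.0004],[-.0004,-.0001,-1]])]
def fk(q,p,s=(-1,-1,-1,-1),full=False):
    q=np.radians(q)
    g=lambda a,t:R.from_euler(a,t).as_matrix()
    R1=g('z',s[0]*q[0])@g('y',q[1]);R3=R1@g('z',s[1]*q[2])@g('y',q[3]);R5=R3@g('z',s[2]*q[4])@g('y',q[5]);R7=R5@g('z',s[3]*q[6])@g('z',p[4] if len(p)>4 else 0)
    e=np.array([0,0,p[0]])+R1@[p[5],p[6],p[1]];w=e+R3@[p[7],p[8],p[2]]
    return w+R7@[0,0,p[3]],R7
E
python3 - <<'E'
from kin import *
for s in product((1,-1),repeat=4):
    def f(p):
        o=[]
        for q,x,r in S:
            a,b=fk(q,p,s);o+=list(a-x)+list((b-np.array(r)).ravel())
        return np.array(o+list(.003*p[5:]))
    for t0 in (0,1.57,3.14,-1.57):
        r=least_squares(f,[.3,.4,.4,.2,t0,0,0,0,0])
        if r.cost<.02:print(s,r.cost,r.x)
E
```

```text
(-1, -1, -1, -1) 8.14129021097365e-09 [-0.0574  0.5004  0.4698 -0.0313  1.5708  0.0003 -0.0153 -0.     -0.0154]
(-1, -1, -1, -1) 8.141290210973315e-09 [-0.0574  0.5004  0.4698 -0.0313  1.5708  0.0003 -0.0153 -0.     -0.0154]
(-1, -1, -1, -1) 8.141290211027707e-09 [-0.0574  0.5004  0.4698 -0.0313  1.5708  0.0003 -0.0153 -0.     -0.0154]
(-1, -1, -1, -1) 8.14129021109488e-09 [-0.0574  0.5004  0.4698 -0.0313  1.5708  0.0003 -0.0153 -0.     -0.0154]
```

```bash
cat >> kin.py <<'E'
LO=np.array([-161.28,-22.2,-73.04,3.21,-68.34,10.77,-161.83]);HI=np.array([161.28,115.67,71.86,147.25,248.33,114.83,161.83])
def ik(x,r,p,q0,w=.002):
    f=lambda q:np.r_[(fk(q,p)[0]-x)*5,(fk(q,p)[1]-r).ravel(),w*np.radians(q-q0)]
    s=least_squares(f,np.clip(q0,LO+.1,HI-.1),bounds=(LO,HI),x_scale=50.)
    a,b=fk(s.x,p);return s.x,np.linalg.norm(a-x),np.linalg.norm(b-r)
def P(t):return [t-.0261,.5004,.4698,t,np.pi/2,.0003,-.0153,0,-.0154]
yaw=np.radians(10.35);ex=np.array([np.cos(yaw),np.sin(yaw),0]);ey=np.array([-ex[1],ex[0],0]);A=np.array([.5243,-.004,.115])
def tool(tilt,sgn=1):
    z=np.cos(np.radians(tilt))*ex-np.sin(np.radians(tilt))*np.array([0,0,1]);y=sgn*ey
    return np.stack([np.cross(y,z),y,z],1)
E
python3 - <<'E'
from kin import *
x=A-.035*ex+np.array([0,0,.05])
rng=np.random.default_rng(0)
for t in(.25,.31,.37):
  for tilt in(0,30,50):
    ok=[]
    for sg in(1,-1):
      for k in range(12):
        q,e1,e2=ik(x,tool(tilt,sg),P(t),rng.uniform(LO,HI))
        if e1<.002 and e2<.01: ok.append((sg,q.round(0)))
    print(t,tilt,len(ok));[print("  ",o) for o in ok[:4]]
E
```

```text
0.25 0 0
0.25 30 13
   (1, array([ 21.,  10., -19., 145., 198.,  35., -95.]))
   (1, array([ -32.,   12.,   39.,  147.,  208.,   40., -111.]))
   (1, array([ -42.,   14.,   50.,  147.,  212.,   43., -115.]))
   (1, array([  -7.,   10.,   12.,  146.,  203.,   37., -103.]))
0.25 50 0
0.31 0 0
0.31 30 0
0.31 50 4
   (1, array([ -29.,    2.,   33.,  143.,  248.,   11., -148.]))
   (-1, array([-29.,   2.,  33., 143., 248.,  11.,  32.]))
   (-1, array([-30.,   2.,  34., 143., 248.,  11.,  32.]))
   (-1, array([-29.,   2.,  33., 143., 248.,  11.,  32.]))
0.37 0 0
0.37 30 0
0.37 50 6
   (1, array([ -14.,    0.,   19.,  147.,  238.,   12., -135.]))
   (-1, array([ 42.,   2., -37., 146., 236.,  11.,  48.]))
   (-1, array([-14.,   0.,  19., 147., 238.,  12.,  45.]))
   (-1, array([ -4.,   0.,   9., 147., 237.,  12.,  45.]))
```

The wheel is too close for a level tool, so I'll grip a post from above with a tilt of about 25° from vertical and sweep the upper arc. First I'll check the reach.

```bash
cat >> kin.py <<'E'
def grasp(th,tilt,sg,back=0,x=-.033,rad=.056):
    r=tool(tilt,sg);t=np.radians(th)
    return A+x*ex+rad*(np.sin(t)*ey+np.array([0,0,np.cos(t)]))-back*r[:,2],r
def rel(x,r,x0,r0):
    return np.r_[(np.array(x)-x0)/.5,np.degrees(R.from_matrix(r@np.array(r0).T).as_rotvec())/60]
E
python3 - <<'E'
from kin import *
for t in(.25,.33,.4):
  for tilt in(65,75):
   for sg in(1,-1):
    q=np.array(S[1][0]);out=[]
    for th,b in((-19,.1),(-19,0),(-50,0),(-78,0),(-40,0),(0,0),(40,0),(78,0)):
        q,e1,e2=ik(*grasp(th,tilt,sg,b),P(t),q);out.append((th,round(e1*1000,1),round(e2,3)))
    print(t,tilt,sg,out,q.round(0))
for sg in(1,-1): print(sg,grasp(-19,65,sg,.1)[0],rel(*grasp(-19,65,sg,.1),*S[1][1:]))
E
```

```text
0.25 65 1 [(-19, np.float64(0.0), np.float64(0.0)), (-19, np.float64(0.0), np.float64(0.0)), (-50, np.float64(0.0), np.float64(0.0)), (-78, np.float64(0.0), np.float64(0.0)), (-40, np.float64(0.0), np.float64(0.0)), (0, np.float64(0.0), np.float64(0.0)), (40, np.float64(0.0), np.float64(0.0)), (78, np.float64(0.0), np.float64(0.0))] [  7.  10. -17. 131.   9.  15.  84.]
0.25 65 -1 [(-19, np.float64(0.0), np.float64(0.0)), (-19, np.float64(0.0), np.float64(0.0)), (-50, np.float64(0.0), np.float64(0.0)), (-78, np.float64(0.0), np.float64(0.0)), (-40, np.float64(0.0), np.float64(0.0)), (0, np.float64(0.0), np.float64(0.0)), (40, np.float64(0.0), np.float64(0.0)), (78, np.float64(0.0), np.float64(0.0))] [  16.   11.  -26.  131.   16.   15. -103.]
0.25 75 1 [(-19, np.float64(0.0), np.float64(0.0)), (-19, np.float64(0.0), np.float64(0.0)), (-50, np.float64(0.0), np.float64(0.0)), (-78, np.float64(0.0), np.float64(0.0)), (-40, np.float64(0.0), np.float64(0.0)), (0, np.float64(0.0), np.float64(0.0)), (40, np.float64(0.0), np.float64(0.0)), (78, np.float64(0.0), np.float64(0.0))] [ 19.  14. -3
[... 2864 characters left out ...]
4(0.0)), (0, np.float64(0.0), np.float64(0.0)), (40, np.float64(0.0), np.float64(0.0)), (78, np.float64(0.0), np.float64(0.0))] [ 17.  10. -27. 130.   9.  26.  83.]
0.4 75 -1 [(-19, np.float64(0.0), np.float64(0.0)), (-19, np.float64(0.0), np.float64(0.0)), (-50, np.float64(0.0), np.float64(0.0)), (-78, np.float64(0.0), np.float64(0.0)), (-40, np.float64(0.0), np.float64(0.0)), (0, np.float64(0.0), np.float64(0.0)), (40, np.float64(0.0), np.float64(0.0)), (78, np.float64(0.0), np.float64(0.0))] [  25.   11.  -36.  130.   14.   27. -101.]
1 [ 0.4535 -0.0355  0.2586] [ 0.1559  0.0511 -0.3276 -0.3185 -0.3573  1.7048]
-1 [ 0.4535 -0.0355  0.2586] [ 0.1559  0.0511 -0.3276  0.3348 -0.2987 -1.2429]
```

>>> {"method": "arm_command", "body": {
  "motion": [
    [[0.0,0,0,0,0,-0.17,0.4],[0,0,0,0,0,-0.34,0.4],[0,0,0,0,0,-0.5,0.4],[0,0.0,0,0,0,-0.67,0.4],[0,0,0,0,0,-0.84,0.4],[0,0,0,0,0,-1,0.4],[0,0,0,0,0,-1,0.4]]
  ]
}}

```text
time: 2.48
ee_pos: [0.3755, -0.0622, 0.4222]
tcp_rot: [[0.898, 0.44, -0.0], [0.44, -0.898, 0.001], [-0.0, -0.001, -1.0]]
ft_force: [0.3, -0.9, 0.4]
width: 0.0284
gripper_force: 0.0
```

Run:
```python
from kin import *
s=ctrl.read_state();print(s["time"],s["joint_positions"],s["ee_pos"],s["ft_force"])
for b in(.1,.06,0):
    print(b,rel(*grasp(-19,70,-1,b),s["ee_pos"],s["tcp_rot"]))
```

```text
2.475 [ 49.5339 -11.2787 -36.8545 104.4965  -6.7944  84.6416 -50.0586] [ 0.3755 -0.0622  0.4222] [ 0.3188 -0.8605  0.3602]
0.1 [ 0.1719  0.0565 -0.3206  0.1039 -0.318  -0.2597]
0.06 [ 0.1988  0.0614 -0.3958  0.1039 -0.318  -0.2597]
0 [ 0.2392  0.0688 -0.5086  0.1039 -0.318  -0.2597]
```

>>> {"method": "arm_command", "body": {
  "motion": [
    [[0.04,0.01,-0.06,0.04,-0.1,-0.08,0.4],[0.08,0.03,-0.14,0.07,-0.2,-0.16,0.4],[0.12,0.04,-0.22,0.104,-0.318,-0.26,0.4],[0.172,0.056,-0.32,0.104,-0.318,-0.26,0.4],[0.172,0.056,-0.32,0.104,-0.318,-0.26,0.4],[0.199,0.061,-0.396,0.104,-0.318,-0.26,0.4],[0.199,0.061,-0.396,0.104,-0.318,-0.26,0.4],[0.199,0.061,-0.396,0.104,-0.318,-0.26,0.4]]
  ]
}}

```text
time: 3.48
ee_pos: [0.4753, -0.031, 0.2259]
tcp_rot: [[0.924, 0.181, 0.337], [0.171, -0.983, 0.06], [0.343, 0.002, -0.939]]
ft_force: [0.6, -0.1, 0.1]
width: 0.0282
gripper_force: 0.0
```

Run:
```python
from kin import *
s=ctrl.read_state();print(s["time"],s["joint_positions"],s["ee_pos"],s["ft_force"],s["moment"])
print(rel(*grasp(-19,70,-1,0),s["ee_pos"],s["tcp_rot"]))
a=eyes.camera("top")[140:250,250:360,::-1];b=eyes.camera("side")[100:240,190:330,::-1]
cv2.imwrite("pics/c1.png",np.hstack([cv2.resize(a,(400,400),interpolation=2),cv2.resize(b,(400,400),interpolation=2)]))
```

```text
3.475 [ 50.1904  -0.7499 -46.1722 125.2428  -9.0296  36.1251 -69.2039] [ 0.4753 -0.031   0.2259] [ 0.5671 -0.0945  0.0655] [0.0007 0.3015 0.0067]
[ 0.0396  0.0062 -0.1158  0.0019  0.0009 -0.0016]
```

View pics/c1.png

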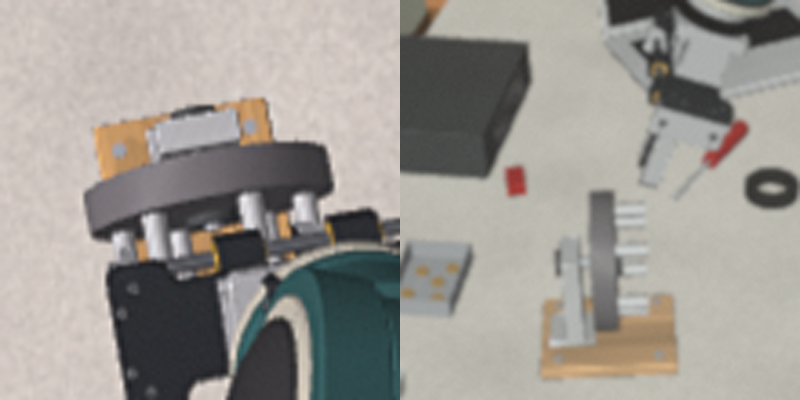

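The fingers straddle the -19° post in line with it: TCP projects near column 320 and the post near 316. Descending and gripping.

>>> {"method": "arm_command", "body": {
  "motion": [
    [[0.013,0.002,-0.039,0,0,0,0.4],[0.027,0.004,-0.078,0,0,0,0.4],[0.04,0.006,-0.116,0,0,0,0.4],[0.04,0.006,-0.116,0,0,0,0.4],[0.04,0.006,-0.116,0,0,0,1],[0.04,0.006,-0.116,0,0,0,1],[0.04,0.006,-0.116,0,0,0,1],[0.04,0.006,-0.116,0,0,0,1],[0.04,0.006,-0.116,0,0,0,1],[0.04,0.006,-0.116,0,0,0,1]]
  ],
  "newtons": 20
}}

```text
time: 4.82
ee_pos: [0.4956, -0.0281, 0.1676]
tcp_rot: [[0.924, 0.18, 0.338], [0.17, -0.984, 0.059], [0.343, 0.003, -0.939]]
ft_force: [-5.5, -3.2, 9.9]
width: 0.013
gripper_force: 20.0
```

Run:
```python
from kin import *
s=ctrl.read_state();print(s["time"],s["ee_pos"],s["ft_force"],s["moment"],s["width"],s["gripper_force"])
r=s["ee_pos"]-A;print("axle frame",r@ex,r@ey,r[2],"th",np.degrees(np.arctan2(r@ey,r[2])))
for b in range(-74,81,8): print(b,rel(*grasp(b,70,-1,0),*grasp(-19,70,-1,0))[:3].round(3).tolist())
```

```text
4.825 [ 0.4956 -0.0281  0.1676] [-5.508  -3.1754  9.8777] [-0.538   0.5966 -0.1554] 0.012955365417577176 20.00574678182602
axle frame -0.03258614034584747 -0.018552456449147898 0.052554069000905076 th -19.443875268238678
-74 [0.013, -0.07, -0.075]
-66 [0.012, -0.065, -0.06]
-58 [0.011, -0.058, -0.047]
-50 [0.009, -0.049, -0.034]
-42 [0.007, -0.038, -0.023]
-34 [0.005, -0.026, -0.013]
-26 [0.002, -0.012, -0.005]
-18 [-0.0, 0.002, 0.001]
-10 [-0.003, 0.017, 0.004]
-2 [-0.006, 0.032, 0.006]
6 [-0.009, 0.047, 0.005]
14 [-0.011, 0.063, 0.003]
22 [-0.014, 0.077, -0.002]
30 [-0.017, 0.091, -0.009]
38 [-0.019, 0.104, -0.018]
46 [-0.021, 0.115, -0.028]
54 [-0.023, 0.125, -0.04]
62 [-0.024, 0.133, -0.053]
70 [-0.025, 0.139, -0.068]
78 [-0.026, 0.144, -0.083]
```

Gripped at th = -19.4°. I'll sweep towards +y in 12° steps and log the force at the end of each one.

>>> {"method": "arm_command", "body": {
  "motion": [
    [[-0.0014,0.0075,0.0018,0,0,0,1],[-0.0027,0.015,0.0035,0,0,0,1],[-0.0041,0.0224,0.0053,0,0,0,1]]
  ]
}}

```text
time: 5.2
ee_pos: [0.4941, -0.0182, 0.1706]
tcp_rot: [[0.924, 0.178, 0.34], [0.169, -0.984, 0.058], [0.344, 0.004, -0.939]]
ft_force: [-0.7, -12.9, 9.8]
width: 0.0135
gripper_force: 20.0
```

>>> {"method": "arm_command", "body": {
  "motion": [
    [[-0.0014,0.0077,0.0002,0,0,0,1],[-0.0028,0.0153,0.0004,0,0,0,1],[-0.0042,0.023,0.0004,0,0,0,1]]
  ]
}}

```text
time: 5.58
ee_pos: [0.492, -0.0062, 0.1707]
tcp_rot: [[0.924, 0.179, 0.339], [0.169, -0.984, 0.058], [0.344, 0.003, -0.939]]
ft_force: [2.3, -8.7, 5.6]
width: 0.0135
gripper_force: 20.0
```

>>> {"method": "arm_command", "body": {
  "motion": [
    [[-0.0014,0.0075,-0.0012,0,0,0,1],[-0.0027,0.0151,-0.0028,0,0,0,1],[-0.0041,0.0226,-0.0045,0,0,0,1]]
  ]
}}

```text
time: 5.95
ee_pos: [0.4899, 0.0054, 0.1684]
tcp_rot: [[0.923, 0.179, 0.339], [0.169, -0.984, 0.059], [0.344, 0.003, -0.939]]
ft_force: [0.1, -7.1, 6.1]
width: 0.0133
gripper_force: 20.0
```

>>> {"method": "arm_command", "body": {
  "motion": [
    [[-0.0013,0.0072,-0.0028,0,0,0,1],[-0.0026,0.0142,-0.0059,0,0,0,1],[-0.0039,0.0212,-0.0092,0,0,0,1]]
  ]
}}

```text
time: 6.32
ee_pos: [0.4879, 0.0162, 0.1636]
tcp_rot: [[0.924, 0.179, 0.339], [0.169, -0.984, 0.059], [0.344, 0.003, -0.939]]
ft_force: [1.0, -6.6, 4.7]
width: 0.0133
gripper_force: 20.0
```

>>> {"method": "arm_command", "body": {
  "motion": [
    [[-0.0012,0.0065,-0.0042,0,0,0,1],[-0.0023,0.0128,-0.0087,0,0,0,1],[-0.0034,0.0189,-0.0134,0,0,0,1]]
  ]
}}

```text
time: 6.7
ee_pos: [0.4861, 0.0257, 0.1568]
tcp_rot: [[0.924, 0.179, 0.339], [0.169, -0.984, 0.059], [0.344, 0.003, -0.939]]
ft_force: [0.6, -6.3, 4.2]
width: 0.0134
gripper_force: 20.0
```

```bash
python3 -c "
from h import *
s=ctrl.read_state();print(s['time'],s['ee_pos'],s['ft_force'],s['moment'],s['width'],s['joint_positions'])"
```

```text
6.7 [0.4861 0.0257 0.1568] [ 0.5639 -6.2615  4.249 ] [-1.3908 -0.335  -0.4422] 0.013404082250355208 [ 37.1378   8.6247 -45.2317 128.7432  11.7221  25.4401 -96.0533]
```

Works well. Continuing to +77°, then back.

>>> {"method": "arm_command", "body": {
  "motion": [
    [[-0.001,0.0055,-0.0055,0,0,0,1],[-0.002,0.0107,-0.0112,0,0,0,1],[-0.0029,0.0157,-0.0171,0,0,0,1]]
  ]
}}

```text
time: 7.08
ee_pos: [0.4846, 0.0338, 0.1481]
tcp_rot: [[0.924, 0.179, 0.339], [0.169, -0.984, 0.059], [0.344, 0.002, -0.939]]
ft_force: [2.6, -5.5, 3.4]
width: 0.0132
gripper_force: 20.0
```

>>> {"method": "arm_command", "body": {
  "motion": [
    [[-0.0008,0.0043,-0.0065,0,0,0,1],[-0.0015,0.0082,-0.0132,0,0,0,1],[-0.0022,0.0119,-0.0201,0,0,0,1]]
  ]
}}

```text
time: 7.45
ee_pos: [0.4832, 0.0403, 0.1374]
tcp_rot: [[0.924, 0.18, 0.338], [0.17, -0.984, 0.06], [0.343, 0.001, -0.939]]
ft_force: [4.4, -7.0, 2.6]
width: 0.0135
gripper_force: 20.0
```

>>> {"method": "arm_command", "body": {
  "motion": [
    [[-0.0005,0.0029,-0.0072,0,0,0,1],[-0.001,0.0053,-0.0146,0,0,0,1],[-0.0014,0.0075,-0.0221,0,0,0,1]]
  ]
}}

```text
time: 7.82
ee_pos: [0.4825, 0.044, 0.1262]
tcp_rot: [[0.924, 0.18, 0.338], [0.17, -0.984, 0.061], [0.343, 0.001, -0.939]]
ft_force: [4.3, -6.9, 3.5]
width: 0.0134
gripper_force: 20.0
```

>>> {"method": "arm_command", "body": {
  "motion": [
    [[0.0004,-0.0022,0.0075,0,0,0,1],[0.0009,-0.0046,0.0149,0,0,0,1],[0.0014,-0.0075,0.0221,0,0,0,1]]
  ]
}}

```text
time: 8.2
ee_pos: [0.4828, 0.0414, 0.137]
tcp_rot: [[0.924, 0.182, 0.337], [0.171, -0.983, 0.062], [0.343, -0.0, -0.939]]
ft_force: [8.5, 5.9, -10.6]
width: 0.013
gripper_force: 20.0
```

>>> {"method": "arm_command", "body": {
  "motion": [
    [[0.0007,-0.0037,0.0069,0,0,0,1],[0.0014,-0.0076,0.0136,0,0,0,1],[0.0022,-0.0119,0.0201,0,0,0,1]]
  ]
}}

```text
time: 8.57
ee_pos: [0.4837, 0.0372, 0.1472]
tcp_rot: [[0.923, 0.184, 0.337], [0.172, -0.983, 0.064], [0.343, -0.001, -0.939]]
ft_force: [0.0, 18.7, -2.4]
width: 0.0133
gripper_force: 20.0
```

>>> {"method": "arm_command", "body": {
  "motion": [
    [[0.0009,-0.005,0.0059,0,0,0,1],[0.0019,-0.0102,0.0116,0,0,0,1],[0.0029,-0.0157,0.0171,0,0,0,1]]
  ]
}}

```text
time: 8.95
ee_pos: [0.4849, 0.0316, 0.156]
tcp_rot: [[0.923, 0.187, 0.337], [0.175, -0.982, 0.066], [0.343, -0.002, -0.939]]
ft_force: [-11.6, 35.4, 16.5]
width: 0.0136
gripper_force: 20.0
```

>>> {"method": "arm_command", "body": {
  "motion": [
    [[0.0011,-0.0061,0.0047,0,0,0,1],[0.0022,-0.0124,0.0092,0,0,0,1],[0.0034,-0.0189,0.0134,0,0,0,1]]
  ]
}}

```text
time: 9.32
ee_pos: [0.4867, 0.023, 0.163]
tcp_rot: [[0.923, 0.188, 0.337], [0.176, -0.982, 0.067], [0.343, -0.002, -0.939]]
ft_force: [-18.2, 36.9, 28.4]
width: 0.0195
gripper_force: 20.0
```

>>> {"method": "arm_command", "body": {
  "motion": [
    [[0.0013,-0.007,0.0033,0,0,0,1],[0.0026,-0.014,0.0064,0,0,0,1],[0.0039,-0.0212,0.0092,0,0,0,1]]
  ]
}}

```text
time: 9.7
ee_pos: [0.4892, 0.0097, 0.1676]
tcp_rot: [[0.923, 0.185, 0.337], [0.174, -0.983, 0.064], [0.343, -0.0, -0.939]]
ft_force: [-10.5, 15.5, 22.2]
width: 0.0132
gripper_force: 20.0
```

>>> {"method": "arm_command", "body": {
  "motion": [
    [[0.0014,-0.0075,0.0017,0,0,0,1],[0.0027,-0.015,0.0032,0,0,0,1],[0.0041,-0.0226,0.0045,0,0,0,1]]
  ]
}}

```text
time: 10.07
ee_pos: [0.4913, -0.0028, 0.1696]
tcp_rot: [[0.923, 0.183, 0.337], [0.172, -0.983, 0.063], [0.343, 0.0, -0.939]]
ft_force: [-1.4, 10.7, 7.3]
width: 0.0133
gripper_force: 20.0
```

>>> {"method": "arm_command", "body": {
  "motion": [
    [[0.0014,-0.0077,0.0001,0,0,0,1],[0.0028,-0.0153,0.0,0,0,0,1],[0.0042,-0.023,-0.0004,0,0,0,1]]
  ]
}}

```text
time: 10.45
ee_pos: [0.493, -0.0148, 0.1691]
tcp_rot: [[0.924, 0.182, 0.336], [0.171, -0.983, 0.062], [0.342, 0.0, -0.94]]
ft_force: [-1.4, 6.5, 5.2]
width: 0.0134
gripper_force: 20.0
```

>>> {"method": "arm_command", "body": {
  "motion": [
    [[0.0014,-0.0075,-0.0014,0,0,0,1],[0.0027,-0.015,-0.0032,0,0,0,1],[0.0041,-0.0224,-0.0053,0,0,0,1]]
  ]
}}

```text
time: 10.82
ee_pos: [0.4948, -0.0262, 0.1661]
tcp_rot: [[0.924, 0.182, 0.336], [0.171, -0.983, 0.062], [0.342, 0.0, -0.94]]
ft_force: [-1.6, 5.8, 2.3]
width: 0.0129
gripper_force: 20.0
```

Run:
```python
from kin import *
D=np.array([[.4941,-.0182,.1706,-.7,-12.9,9.8],[.492,-.0062,.1707,2.3,-8.7,5.6],[.4899,.0054,.1684,.1,-7.1,6.1],[.4879,.0162,.1636,1,-6.6,4.7],[.4861,.0257,.1568,.6,-6.3,4.2],[.4846,.0338,.1481,2.6,-5.5,3.4],[.4832,.0403,.1374,4.4,-7,2.6],[.4825,.044,.1262,4.3,-6.9,3.5],
[.4828,.0414,.137,8.5,5.9,-10.6],[.4837,.0372,.1472,0,18.7,-2.4],[.4849,.0316,.156,-11.6,35.4,16.5],[.4867,.023,.163,-18.2,36.9,28.4],[.4892,.0097,.1676,-10.5,15.5,22.2],[.4913,-.0028,.1696,-1.4,10.7,7.3],[.493,-.0148,.1691,-1.4,6.5,5.2],[.4948,-.0262,.1661,-1.6,5.8,2.3]])
for d in D:
    r=d[:3]-A;y,z=r@ey,r[2];F=d[3:];fy,fz=F@ey,F[2]
    th=np.arctan2(y,z);print(round(np.degrees(th),1),"rad",round(np.hypot(y,z)*1000,1),"T",round(-(fy*z-fz*y),3),"Frad",round(fy*np.sin(th)+fz*np.cos(th),1),"Fx",round(F@ex,1))
a=eyes.camera("top")[140:250,250:360,::-1];b=eyes.camera("side")[120:240,200:320,::-1]
cv2.imwrite("pics/c2.png",np.hstack([cv2.resize(a,(400,400),interpolation=2),cv2.resize(b,(400,400),interpolation=2)]))
```

```text
-8.7 rad 56.3 T 0.615 Frad 11.6 Fx -3.0
3.7 rad 55.8 T 0.52 Frad 5.0 Fx 0.7
16.1 rad 55.6 T 0.468 Frad 3.9 Fx -1.2
28.5 rad 55.3 T 0.448 Frad 0.9 Fx -0.2
40.8 rad 55.2 T 0.415 Frad -0.9 Fx -0.5
53.2 rad 55.3 T 0.345 Frad -2.7 Fx 1.6
66.3 rad 55.7 T 0.304 Frad -6.0 Fx 3.1
78.4 rad 55.9 T 0.276 Frad -6.7 Fx 3.0
67.1 rad 56.6 T -0.647 Frad -0.2 Fx 9.4
56.0 rad 57.7 T -0.707 Frad 13.9 Fx 3.4
45.8 rad 58.8 T -0.819 Frad 38.0 Fx -5.1
34.8 rad 58.4 T -0.953 Frad 45.9 Fx -11.3
20.6 rad 56.2 T -0.462 Frad 26.8 Fx -7.5
7.4 rad 55.1 T -0.537 Frad 8.6 Fx 0.5
-5.3 rad 54.3 T -0.386 Frad 4.6 Fx -0.2
-17.9 rad 53.7 T -0.344 Frad 0.3 Fx -0.5
```

View pics/c2.png

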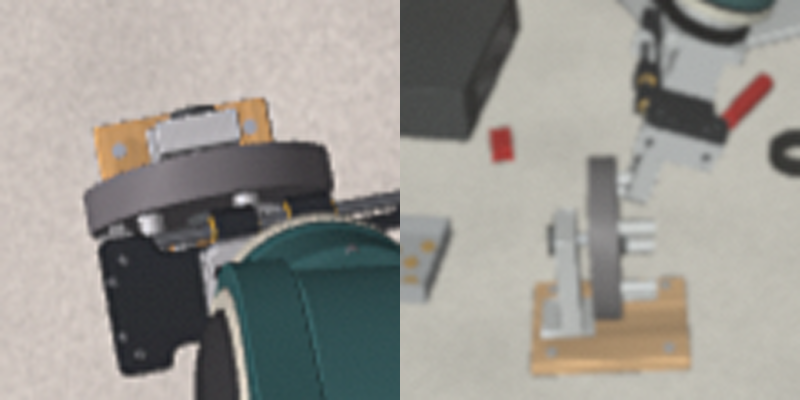

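The torques fit a constant friction of about ±0.49 N m, pads included. The gravity part crosses zero near θ≈5–15°, so the heavy side is close to the gripped post and currently near the top. I also think the gripper knuckles jammed on a neighbouring post beyond about 50°. So I'll stay within ±45°, regrip in 60° steps turning towards -θ, and use less grip.

>>> {"method": "arm_command", "body": {
  "motion": [
    [[0.0013,-0.0072,-0.0028,0,0,0,1],[0.0026,-0.0142,-0.0062,0,0,0,1],[0.0038,-0.0209,-0.0099,0,0,0,1]]
  ],
  "newtons": 12
}}

```text
time: 11.3
ee_pos: [0.4969, -0.0379, 0.1612]
tcp_rot: [[0.924, 0.181, 0.336], [0.17, -0.984, 0.061], [0.342, 0.001, -0.94]]
ft_force: [-2.7, 3.5, 2.2]
width: 0.0134
gripper_force: 12.0
```

>>> {"method": "arm_command", "body": {
  "motion": [
    [[0.0012,-0.0063,-0.0043,0,0,0,1],[0.0023,-0.0125,-0.009,0,0,0,1],[0.0034,-0.0184,-0.0141,0,0,0,1]]
  ]
}}

```text
time: 11.68
ee_pos: [0.4988, -0.0473, 0.1542]
tcp_rot: [[0.924, 0.18, 0.337], [0.17, -0.984, 0.061], [0.342, 0.001, -0.94]]
ft_force: [-2.3, 3.3, 2.1]
width: 0.0136
gripper_force: 12.0
```

>>> {"method": "arm_command", "body": {
  "motion": [
    [[0,0,0,0,0,0,0.4],[0,0,0,0,0,0,0.4],[0,0,0,0,0,0,0.4],[-0.0236,-0.0043,0.0658,0,0,0,0.4],[-0.0472,-0.0085,0.1316,0,0,0,0.4],[-0.0572,0.0455,0.144,0,0,0,0.4],[-0.0668,0.0989,0.1568,0,0,0,0.4],[-0.0668,0.0989,0.1568,0,0,0,0.4],[-0.0432,0.1031,0.091,0,0,0,0.4],[-0.0196,0.1074,0.0252,0,0,0,0.4],[-0.0196,0.1074,0.0252,0,0,0,0.4],[-0.0196,0.1074,0.0252,0,0,0,0.4],[-0.0196,0.1074,0.0252,0,0,0,1],[-0.0196,0.1074,0.0252,0,0,0,1],[-0.0196,0.1074,0.0252,0,0,0,1],[-0.0196,0.1074,0.0252,0,0,0,1],[-0.0196,0.1074,0.0252,0,0,0,1]]
  ]
}}

```text
time: 13.8
ee_pos: [0.4893, 0.0062, 0.1679]
tcp_rot: [[0.924, 0.18, 0.338], [0.17, -0.984, 0.059], [0.343, 0.003, -0.939]]
ft_force: [-7.2, -1.9, 14.0]
width: 0.0139
gripper_force: 12.0
```

Run:
```python
from kin import *
s=ctrl.read_state();print(s["time"],s["ee_pos"],s["ft_force"],s["width"])
print(rel(*grasp(17,70,-1),s["ee_pos"],s["tcp_rot"]))
a=eyes.camera("top")[140:250,250:360,::-1]
cv2.imwrite("pics/c3.png",cv2.resize(a,(440,440),interpolation=2))
```

```text
13.8 [0.4893 0.0062 0.1679] [-7.2322 -1.883  13.9573] 0.013902445356005036
[-0.0008 -0.0001  0.0013  0.0022  0.0014 -0.0004]
```

View pics/c3.png

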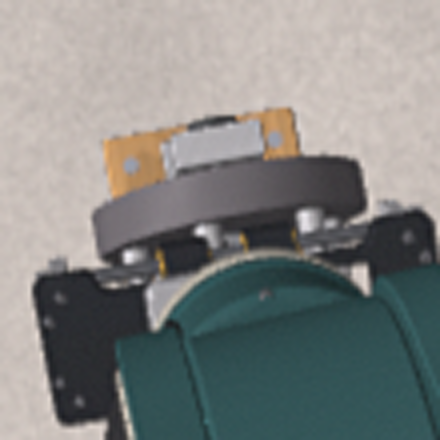

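The picture shows the post at +17° held between the pads at about (215,245). Sweeping it 60° towards -θ and then regripping.

>>> {"method": "arm_command", "body": {
  "motion": [
    [[0.0014,-0.0075,0.0017,0,0,0,1],[0.0027,-0.015,0.0032,0,0,0,1],[0.0041,-0.0226,0.0045,0,0,0,1]]
  ]
}}

```text
time: 14.22
ee_pos: [0.4911, -0.0046, 0.1697]
tcp_rot: [[0.924, 0.181, 0.337], [0.17, -0.984, 0.061], [0.343, 0.001, -0.939]]
ft_force: [-1.5, 3.3, 2.1]
width: 0.0136
gripper_force: 12.0
```

>>> {"method": "arm_command", "body": {
  "motion": [
    [[0.0014,-0.0077,0.0001,0,0,0,1],[0.0028,-0.0153,0.0,0,0,0,1],[0.0042,-0.023,-0.0004,0,0,0,1]]
  ]
}}

```text
time: 14.6
ee_pos: [0.4931, -0.0165, 0.169]
tcp_rot: [[0.924, 0.18, 0.337], [0.17, -0.984, 0.061], [0.342, 0.001, -0.94]]
ft_force: [-1.2, 2.8, 2.1]
width: 0.0137
gripper_force: 12.0
```

>>> {"method": "arm_command", "body": {
  "motion": [
    [[0.0014,-0.0075,-0.0014,0,0,0,1],[0.0027,-0.015,-0.0032,0,0,0,1],[0.0041,-0.0224,-0.0053,0,0,0,1]]
  ]
}}

```text
time: 14.98
ee_pos: [0.4951, -0.0276, 0.1663]
tcp_rot: [[0.924, 0.181, 0.336], [0.17, -0.984, 0.061], [0.342, 0.001, -0.94]]
ft_force: [-1.8, 2.2, 3.1]
width: 0.0134
gripper_force: 12.0
```

>>> {"method": "arm_command", "body": {
  "motion": [
    [[0.0013,-0.0072,-0.0028,0,0,0,1],[0.0026,-0.0142,-0.0062,0,0,0,1],[0.0038,-0.0209,-0.0099,0,0,0,1]]
  ]
}}

```text
time: 15.35
ee_pos: [0.497, -0.038, 0.1613]
tcp_rot: [[0.924, 0.181, 0.337], [0.17, -0.984, 0.061], [0.342, 0.001, -0.94]]
ft_force: [-1.5, 3.4, -0.7]
width: 0.0134
gripper_force: 12.0
```

>>> {"method": "arm_command", "body": {
  "motion": [
    [[0.0012,-0.0063,-0.0043,0,0,0,1],[0.0023,-0.0125,-0.009,0,0,0,1],[0.0034,-0.0184,-0.0141,0,0,0,1]]
  ]
}}

```text
time: 15.72
ee_pos: [0.4988, -0.0472, 0.1543]
tcp_rot: [[0.924, 0.181, 0.337], [0.17, -0.984, 0.061], [0.342, 0.001, -0.94]]
ft_force: [-2.3, 2.4, 1.3]
width: 0.0134
gripper_force: 12.0
```

>>> {"method": "arm_command", "body": {
  "motion": [
    [[0,0,0,0,0,0,0.4],[0,0,0,0,0,0,0.4],[0,0,0,0,0,0,0.4],[-0.0236,-0.0043,0.0658,0,0,0,0.4],[-0.0472,-0.0085,0.1316,0,0,0,0.4],[-0.0572,0.0455,0.144,0,0,0,0.4],[-0.0668,0.0989,0.1568,0,0,0,0.4],[-0.0668,0.0989,0.1568,0,0,0,0.4],[-0.0432,0.1031,0.091,0,0,0,0.4],[-0.0196,0.1074,0.0252,0,0,0,0.4],[-0.0196,0.1074,0.0252,0,0,0,0.4],[-0.0196,0.1074,0.0252,0,0,0,0.4],[-0.0196,0.1074,0.0252,0,0,0,1],[-0.0196,0.1074,0.0252,0,0,0,1],[-0.0196,0.1074,0.0252,0,0,0,1],[-0.0196,0.1074,0.0252,0,0,0,1],[-0.0196,0.1074,0.0252,0,0,0,1]]
  ]
}}

```text
time: 17.85
ee_pos: [0.4892, 0.0062, 0.1676]
tcp_rot: [[0.924, 0.18, 0.337], [0.17, -0.984, 0.06], [0.343, 0.002, -0.939]]
ft_force: [-4.9, -1.0, 10.0]
width: 0.0137
gripper_force: 12.0
```

Run:
```python
from kin import *
s=ctrl.read_state();print(s["time"],s["ee_pos"],s["ft_force"],s["width"])
print(rel(*grasp(17,70,-1),s["ee_pos"],s["tcp_rot"]))
```

```text
17.85 [0.4892 0.0062 0.1676] [-4.9425 -1.0376 10.0462] 0.013703316293003349
[-0.0006 -0.0001  0.002   0.002   0.0011 -0.0003]
```

>>> {"method": "arm_command", "body": {
  "motion": [
    [[0.0014,-0.0075,0.0017,0,0,0,1],[0.0027,-0.015,0.0032,0,0,0,1],[0.0041,-0.0226,0.0045,0,0,0,1]]
  ]
}}

```text
time: 18.23
ee_pos: [0.4911, -0.0047, 0.1695]
tcp_rot: [[0.924, 0.181, 0.337], [0.17, -0.984, 0.061], [0.342, 0.001, -0.94]]
ft_force: [-1.6, 2.9, 2.5]
width: 0.0136
gripper_force: 12.0
```

>>> {"method": "arm_command", "body": {
  "motion": [
    [[0.0014,-0.0077,0.0001,0,0,0,1],[0.0028,-0.0153,0.0,0,0,0,1],[0.0042,-0.023,-0.0004,0,0,0,1]]
  ]
}}

```text
time: 18.6
ee_pos: [0.4931, -0.0163, 0.169]
tcp_rot: [[0.924, 0.181, 0.337], [0.17, -0.984, 0.061], [0.342, 0.001, -0.94]]
ft_force: [-2.2, 3.5, 2.8]
width: 0.0134
gripper_force: 12.0
```

>>> {"method": "arm_command", "body": {
  "motion": [
    [[0.0014,-0.0075,-0.0014,0,0,0,1],[0.0027,-0.015,-0.0032,0,0,0,1],[0.0041,-0.0224,-0.0053,0,0,0,1]]
  ]
}}

```text
time: 18.98
ee_pos: [0.4951, -0.0275, 0.1663]
tcp_rot: [[0.924, 0.181, 0.337], [0.17, -0.984, 0.061], [0.342, 0.001, -0.94]]
ft_force: [-2.3, 5.0, 2.1]
width: 0.0137
gripper_force: 12.0
```

>>> {"method": "arm_command", "body": {
  "motion": [
    [[0.0013,-0.0072,-0.0028,0,0,0,1],[0.0026,-0.0142,-0.0062,0,0,0,1],[0.0038,-0.0209,-0.0099,0,0,0,1]]
  ]
}}

```text
time: 19.35
ee_pos: [0.4971, -0.0379, 0.1613]
tcp_rot: [[0.924, 0.181, 0.337], [0.17, -0.984, 0.061], [0.342, 0.001, -0.94]]
ft_force: [-3.2, 4.9, 4.4]
width: 0.0133
gripper_force: 12.0
```

>>> {"method": "arm_command", "body": {
  "motion": [
    [[0.0012,-0.0063,-0.0043,0,0,0,1],[0.0023,-0.0125,-0.009,0,0,0,1],[0.0034,-0.0184,-0.0141,0,0,0,1]]
  ]
}}

```text
time: 19.73
ee_pos: [0.4987, -0.047, 0.1542]
tcp_rot: [[0.924, 0.181, 0.337], [0.17, -0.984, 0.061], [0.342, 0.001, -0.94]]
ft_force: [-3.1, 6.0, 3.7]
width: 0.0134
gripper_force: 12.0
```

>>> {"method": "arm_command", "body": {
  "motion": [
    [[0,0,0,0,0,0,0.4],[0,0,0,0,0,0,0.4],[0,0,0,0,0,0,0.4],[-0.0236,-0.0043,0.0658,0,0,0,0.4],[-0.0472,-0.0085,0.1316,0,0,0,0.4],[-0.0572,0.0455,0.144,0,0,0,0.4],[-0.0668,0.0989,0.1568,0,0,0,0.4],[-0.0668,0.0989,0.1568,0,0,0,0.4],[-0.0432,0.1031,0.091,0,0,0,0.4],[-0.0196,0.1074,0.0252,0,0,0,0.4],[-0.0196,0.1074,0.0252,0,0,0,0.4],[-0.0196,0.1074,0.0252,0,0,0,0.4],[-0.0196,0.1074,0.0252,0,0,0,1],[-0.0196,0.1074,0.0252,0,0,0,1],[-0.0196,0.1074,0.0252,0,0,0,1],[-0.0196,0.1074,0.0252,0,0,0,1],[-0.0196,0.1074,0.0252,0,0,0,1]]
  ]
}}

```text
time: 21.85
ee_pos: [0.4892, 0.0062, 0.1677]
tcp_rot: [[0.924, 0.18, 0.338], [0.17, -0.984, 0.059], [0.343, 0.003, -0.939]]
ft_force: [-6.3, 0.4, 12.1]
width: 0.0134
gripper_force: 12.0
```

>>> {"method": "arm_command", "body": {
  "motion": [
    [[0.0014,-0.0075,0.0017,0,0,0,1],[0.0027,-0.015,0.0032,0,0,0,1],[0.0041,-0.0226,0.0045,0,0,0,1]]
  ]
}}

```text
time: 22.22
ee_pos: [0.4911, -0.0042, 0.1699]
tcp_rot: [[0.924, 0.181, 0.338], [0.171, -0.983, 0.061], [0.343, 0.002, -0.939]]
ft_force: [-4.3, 7.7, 5.7]
width: 0.0133
gripper_force: 12.0
```

>>> {"method": "arm_command", "body": {
  "motion": [
    [[0.0014,-0.0077,0.0001,0,0,0,1],[0.0028,-0.0153,0.0,0,0,0,1],[0.0042,-0.023,-0.0004,0,0,0,1]]
  ]
}}

```text
time: 22.6
ee_pos: [0.4932, -0.0158, 0.1697]
tcp_rot: [[0.924, 0.181, 0.338], [0.17, -0.983, 0.061], [0.343, 0.002, -0.939]]
ft_force: [-4.0, 7.4, 6.1]
width: 0.0137
gripper_force: 12.0
```

>>> {"method": "arm_command", "body": {
  "motion": [
    [[0.0014,-0.0075,-0.0014,0,0,0,1],[0.0027,-0.015,-0.0032,0,0,0,1],[0.0041,-0.0224,-0.0053,0,0,0,1]]
  ]
}}

```text
time: 22.98
ee_pos: [0.4952, -0.027, 0.167]
tcp_rot: [[0.924, 0.181, 0.337], [0.171, -0.983, 0.061], [0.343, 0.002, -0.939]]
ft_force: [-3.9, 7.8, 6.8]
width: 0.0135
gripper_force: 12.0
```

>>> {"method": "arm_command", "body": {
  "motion": [
    [[0.0013,-0.0072,-0.0028,0,0,0,1],[0.0026,-0.0142,-0.0062,0,0,0,1],[0.0038,-0.0209,-0.0099,0,0,0,1]]
  ]
}}

```text
time: 23.35
ee_pos: [0.4971, -0.0374, 0.1621]
tcp_rot: [[0.924, 0.181, 0.337], [0.17, -0.983, 0.061], [0.343, 0.002, -0.939]]
ft_force: [-4.1, 7.5, 4.8]
width: 0.0138
gripper_force: 12.0
```

>>> {"method": "arm_command", "body": {
  "motion": [
    [[0.0012,-0.0063,-0.0043,0,0,0,1],[0.0023,-0.0125,-0.009,0,0,0,1],[0.0034,-0.0184,-0.0141,0,0,0,1]]
  ]
}}

```text
time: 23.72
ee_pos: [0.4988, -0.0465, 0.155]
tcp_rot: [[0.924, 0.181, 0.337], [0.171, -0.983, 0.061], [0.343, 0.001, -0.939]]
ft_force: [-4.4, 8.9, 5.9]
width: 0.0139
gripper_force: 12.0
```

```bash
cat > fit.py <<'E'
from kin import *
# x,y,z,fx,fy,fz, offset, newtons, dir
D=np.array([[.492,-.0062,.1707,2.3,-8.7,5.6,0,20,1],[.4899,.0054,.1684,.1,-7.1,6.1,0,20,1],[.4879,.0162,.1636,1,-6.6,4.7,0,20,1],[.4861,.0257,.1568,.6,-6.3,4.2,0,20,1],[.4846,.0338,.1481,2.6,-5.5,3.4,0,20,1],
[.493,-.0148,.1691,-1.4,6.5,5.2,0,20,-1],[.4948,-.0262,.1661,-1.6,5.8,2.3,0,20,-1],
[.4969,-.0379,.1612,-2.7,3.5,2.2,0,12,-1],[.4988,-.0473,.1542,-2.3,3.3,2.1,0,12,-1],
[.4911,-.0046,.1697,-1.5,3.3,2.1,-60,12,-1],[.4931,-.0165,.169,-1.2,2.8,2.1,-60,12,-1],[.4951,-.0276,.1663,-1.8,2.2,3.1,-60,12,-1],[.497,-.038,.1613,-1.5,3.4,-.7,-60,12,-1],[.4988,-.0472,.1543,-2.3,2.4,1.3,-60,12,-1],
[.4911,-.0047,.1695,-1.6,2.9,2.5,-120,12,-1],[.4931,-.0163,.169,-2.2,3.5,2.8,-120,12,-1],[.4951,-.0275,.1663,-2.3,5,2.1,-120,12,-1],[.4971,-.0379,.1613,-3.2,4.9,4.4,-120,12,-1],[.4987,-.047,.1542,-3.1,6,3.7,-120,12,-1],
[.4911,-.0042,.1699,-4.3,7.7,5.7,-180,12,-1],[.4932,-.0158,.1697,-4,7.4,6.1,-180,12,-1],[.4952,-.027,.167,-3.9,7.8,6.8,-180,12,-1],[.4971,-.0374,.1621,-4.1,7.5,4.8,-180,12,-1],[.4988,-.0465,.155,-4.4,8.9,5.9,-180,12,-1]])
r=D[:,:3]-A;y=r@ey;z=r[:,2];fy=D[:,3:6]@ey;fz=D[:,5]
th=np.arctan2(y,z);Th=th+np.radians(D[:,6]);T=-(fy*z-fz*y)
for sel,nm in((D[:,7]==12,"12N"),(D[:,7]>0,"all")):
    # T = dir*(c0+c1*N) + a sin + b cos  (= -mgl sin(Th+d))
    M=np.c_[D[:,8],np.sin(Th),np.cos(Th)]
    if nm=="all":M=np.c_[M,D[:,8]*(D[:,7]-12)]
    c,res,_,_=np.linalg.lstsq(M[sel],T[sel],rcond=None)
    m=np.hypot(c[1],c[2]);d=np.arctan2(-c[2],-c[1]);e=T[sel]-M[sel]@c
    print(nm,c,"mgl",m,"delta",np.degrees(d),"rms",e.std(),"bottom at Th",np.degrees(-np.pi-d))
print(np.c_[np.degrees(Th),T])
E
python3 fit.py
```

```text
12N [ 0.4057 -0.2403  0.0446] mgl 0.24439171903330031 delta -10.511615093504528 rms 0.025009187338211593 bottom at Th -169.48838490649547
all [ 0.3937 -0.2248  0.0601  0.0114] mgl 0.2326772631988414 delta -14.957935058356997 rms 0.023975031745056306 bottom at Th -165.042064941643
[[   3.7378    0.5201]
 [  16.1141    0.468 ]
 [  28.5212    0.4484]
 [  40.7992    0.4151]
 [  53.2445    0.3452]
 [  -5.2813   -0.3855]
 [ -17.9344   -0.3443]
 [ -31.6029   -0.244 ]
 [ -44.1201   -0.2233]
 [ -54.3885   -0.181 ]
 [ -67.0636   -0.1744]
 [ -79.3049   -0.1833]
 [ -91.6521   -0.1474]
 [-103.9729   -0.1583]
 [-114.4704   -0.158 ]
 [-126.8579   -0.2255]
 [-139.207    -0.3111]
 [-151.58     -0.375 ]
 [-163.8833   -0.3927]
 [-174.0023   -0.4254]
 [-186.281    -0.4742]
 [-198.4987   -0.5537]
 [-210.7034   -0.5165]
 [-222.9436   -0.6015]]
```

The fit is clean: mgl ≈ 0.24 N m, which is within the given range, and the heavy side is down when the tracked angle is about -167° (now -223°). I'll turn forward through there and on to +41° for a check in the other direction.

>>> {"method": "arm_command", "body": {
  "motion": [
    [[-0.0011,0.0059,0.0051,0,0,0,1],[-0.0022,0.0121,0.0098,0,0,0,1],[-0.0034,0.0184,0.0141,0,0,0,1]]
  ]
}}

```text
time: 24.1
ee_pos: [0.4972, -0.0384, 0.1619]
tcp_rot: [[0.924, 0.179, 0.337], [0.169, -0.984, 0.059], [0.342, 0.002, -0.94]]
ft_force: [0.8, -4.2, 0.3]
width: 0.0133
gripper_force: 12.0
```

>>> {"method": "arm_command", "body": {
  "motion": [
    [[-0.0012,0.0067,0.0037,0,0,0,1],[-0.0025,0.0137,0.0071,0,0,0,1],[-0.0038,0.0209,0.0099,0,0,0,1]]
  ]
}}

```text
time: 24.48
ee_pos: [0.4956, -0.0284, 0.1671]
tcp_rot: [[0.924, 0.179, 0.338], [0.169, -0.984, 0.059], [0.343, 0.003, -0.939]]
ft_force: [-0.7, -7.5, 7.2]
width: 0.0136
gripper_force: 12.0
```

>>> {"method": "arm_command", "body": {
  "motion": [
    [[-0.0014,0.0075,0.0018,0,0,0,1],[-0.0027,0.015,0.0035,0,0,0,1],[-0.0041,0.0224,0.0053,0,0,0,1]]
  ]
}}

```text
time: 24.85
ee_pos: [0.4936, -0.0169, 0.1697]
tcp_rot: [[0.924, 0.179, 0.338], [0.169, -0.984, 0.059], [0.343, 0.002, -0.939]]
ft_force: [1.2, -6.8, 4.7]
width: 0.0139
gripper_force: 12.0
```

>>> {"method": "arm_command", "body": {
  "motion": [
    [[-0.0014,0.0077,0.0002,0,0,0,1],[-0.0028,0.0153,0.0004,0,0,0,1],[-0.0042,0.023,0.0004,0,0,0,1]]
  ]
}}

```text
time: 25.22
ee_pos: [0.4915, -0.0054, 0.1699]
tcp_rot: [[0.924, 0.179, 0.338], [0.169, -0.984, 0.059], [0.343, 0.002, -0.939]]
ft_force: [1.2, -6.4, 3.4]
width: 0.0138
gripper_force: 12.0
```

>>> {"method": "arm_command", "body": {
  "motion": [
    [[-0.0014,0.0075,-0.0012,0,0,0,1],[-0.0027,0.0151,-0.0028,0,0,0,1],[-0.0041,0.0226,-0.0045,0,0,0,1]]
  ]
}}

```text
time: 25.6
ee_pos: [0.4895, 0.0059, 0.1676]
tcp_rot: [[0.924, 0.179, 0.338], [0.169, -0.984, 0.059], [0.343, 0.002, -0.939]]
ft_force: [2.1, -7.4, 3.9]
width: 0.0131
gripper_force: 12.0
```

>>> {"method": "arm_command", "body": {
  "motion": [
    [[-0.0013,0.0072,-0.0028,0,0,0,1],[-0.0026,0.0142,-0.0059,0,0,0,1],[-0.0039,0.0212,-0.0092,0,0,0,1]]
  ]
}}

```text
time: 25.98
ee_pos: [0.4875, 0.0165, 0.163]
tcp_rot: [[0.924, 0.179, 0.338], [0.169, -0.984, 0.059], [0.343, 0.002, -0.939]]
ft_force: [1.4, -7.1, 5.6]
width: 0.0137
gripper_force: 12.0
```

>>> {"method": "arm_command", "body": {
  "motion": [
    [[-0.0012,0.0065,-0.0042,0,0,0,1],[-0.0023,0.0128,-0.0087,0,0,0,1],[-0.0034,0.0189,-0.0134,0,0,0,1]]
  ]
}}

```text
time: 26.35
ee_pos: [0.4858, 0.0258, 0.1562]
tcp_rot: [[0.924, 0.179, 0.338], [0.169, -0.984, 0.059], [0.343, 0.003, -0.939]]
ft_force: [-0.4, -7.8, 5.9]
width: 0.0134
gripper_force: 12.0
```

```bash
sed -i "s/\[.4988,-.0465,.155,-4.4,8.9,5.9,-180,12,-1\]\])/[.4988,-.0465,.155,-4.4,8.9,5.9,-180,12,-1],[.4956,-.0284,.1671,-.7,-7.5,7.2,-180,12,1],[.4936,-.0169,.1697,1.2,-6.8,4.7,-180,12,1],[.4915,-.0054,.1699,1.2,-6.4,3.4,-180,12,1],[.4895,.0059,.1676,2.1,-7.4,3.9,-180,12,1],[.4875,.0165,.163,1.4,-7.1,5.6,-180,12,1],[.4858,.0258,.1562,-.4,-7.8,5.9,-180,12,1]])/" fit.py; python3 fit.py | sed -n '1,2p;20,40p'
```

```text
12N [ 0.407  -0.2439  0.044 ] mgl 0.2478729507158898 delta -10.222896409907959 rms 0.02431445990562122 bottom at Th -169.77710359009205
all [ 0.4056 -0.2392  0.0514  0.0109] mgl 0.24462411098019715 delta -12.12567137763845 rms 0.024031163551802567 bottom at Th -167.87432862236156
 [-151.58     -0.375 ]
 [-163.8833   -0.3927]
 [-174.0023   -0.4254]
 [-186.281    -0.4742]
 [-198.4987   -0.5537]
 [-210.7034   -0.5165]
 [-222.9436   -0.6015]
 [-199.8871    0.2421]
 [-187.4723    0.344 ]
 [-175.2979    0.3728]
 [-163.09      0.4651]
 [-150.844     0.4973]
 [-138.671     0.5269]]
```

Both directions agree: the bottom is at tracked angle ≈ -169°, so the held post belongs at θ ≈ +11°. Moving it there and settling.

>>> {"method": "arm_command", "body": {
  "motion": [
    [[0.0011,-0.0061,0.0047,0,0,0,1],[0.0022,-0.0124,0.0092,0,0,0,1],[0.0034,-0.0189,0.0134,0,0,0,1],[0.0047,-0.0259,0.0167,0,0,0,1],[0.006,-0.0329,0.0198,0,0,0,1],[0.0073,-0.0401,0.0226,0,0,0,1],[0.0083,-0.0457,0.0241,0,0,0,1],[0.0094,-0.0513,0.0254,0,0,0,1],[0.0094,-0.0513,0.0254,0,0,0,1],[0.0094,-0.0513,0.0254,0,0,0,1],[0.0094,-0.0513,0.0254,0,0,0,1],[0.0094,-0.0513,0.0254,0,0,0,1],[0.0094,-0.0513,0.0254,0,0,0,1],[0.0094,-0.0513,0.0254,0,0,0,1],[0.0094,-0.0513,0.0254,0,0,0,1],[0.0094,-0.0513,0.0254,0,0,0,1]]
  ],
  "newtons": 15
}}

```text
time: 28.35
ee_pos: [0.4902, 0.0021, 0.169]
tcp_rot: [[0.924, 0.182, 0.337], [0.171, -0.983, 0.061], [0.343, 0.001, -0.939]]
ft_force: [-4.6, 6.9, 8.8]
width: 0.0137
gripper_force: 15.0
```

Run:
```python
from kin import *
s=ctrl.read_state();r=s["ee_pos"]-A;print(s["time"],np.degrees(np.arctan2(r@ey,r[2])),s["ft_force"],s["width"],s["gripper_force"],np.abs(s["joint_vel"]).max())
im=eyes.camera("top")[:,:,::-1];cv2.imwrite("pics/end.png",im)
```

```text
28.35 12.63513896883005 [-4.6078  6.895   8.7999] 0.013749439017438398 15.003675520420074 0.07100339921875239
```

View pics/end.png

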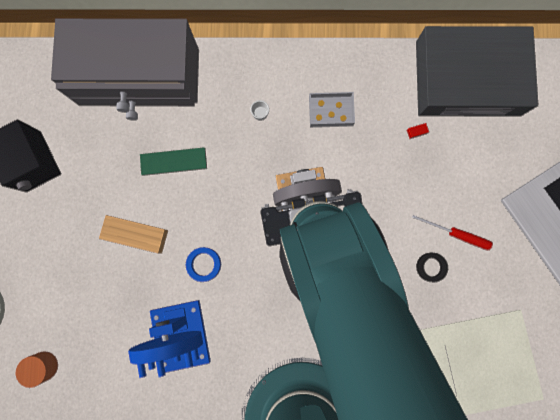

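The last picture shows the post held at the wheel front, around (310,200), and every bystander where it started. The wheel is at rest with a 15 N grip, so I'm handing in.

```bash
python3 -c "
from workcell import ctrl
print(ctrl.sign_off())"
```

```text
the job is handed in; nothing more can be done
None
```

I turned the wheel until its heavy side was straight down, to within about 5° by my fit of the turning effort. I handed it in motionless, with one post gripped at 15 N and the bystanders undisturbed. `sign_off` returned no score.

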